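# Dry-fit a rail joint with a ratchet clamp

### The job

Dry-fit the wooden joint with the ratchet clamp: gently push the clamp's swinging handle towards its fixed handle, click by click, until the short rail's tongue is fully home in the long rail and the ratchet grips the joint firmly, without crushing it. Take your hand off for two seconds to see that the clamp holds by itself, then press the swinging handle down, off its teeth, so that the clamp springs fully open and leaves the joint closed. Do not disturb the jar, the eraser or the tape roll.

Things in the scene. Friction and masses are not known exactly. Their poses are not given: they have to be found in the camera images.
- clamp_board: Plywood board 255 x 155 x 12 mm, fixed; carries the clamp. Origin on the table under the clamp's pivot; x runs from the pivot to the jaws (the two ring handles lie to -x, nearer the robot), y to the left of that, z up. Spans x -138 to +118, y -66 to +90 mm. Pivot head 52 mm high; jaws 65 mm beyond the pivot, all under 55 mm high.
- handle_ring (a point): Centre of the ring of the swinging handle, the +y one: smooth flat oval steel ring, 36 mm long (along the handle) by 19 wide, bar 9 mm thick, top 46.5 mm above the table, 140 mm from the pivot. Pushed to the board's -y it closes the clamp on an arc about the pivot. Pressed down it yields about 1 N per mm: ratchet free after 6 to 9 mm (7 to 10 N), stop at 12 mm (12 N).
- clamp_handle: The swinging steel handle that carries that ring; origin at its root, 35 mm from the pivot, its -x axis along the handle to the ring's centre, 105 mm away. At the ring its return spring pushes back with about 3.7 N open, 5.5 N half shut; each newton at the pad adds 0.46 N, and each tooth some 2 to 4 N while it is being passed. About 18 N of push gives a firm grip. More than 35 N on it bends it.
- fixed_ring (a point): Centre of the same ring on the fixed handle (the -y one), same height, rigidly screwed to the board. A toothed steel arc from this handle reaches over the swinging handle, 35 mm nearer the pivot than the ring centres; its top is 56.5 mm above the table.
- clamp (a joint): Closing angle of the swinging half about the vertical pivot, rad: 0 fully open (where its spring takes it; the handle then points 0.45 rad to the +y side of the board's -x), 0.42 shut. Ratchet teeth catch at about 0.055 and every 0.05 rad after; let go, it falls back to the last tooth passed. Pressed free and let up too early, it catches on a lower tooth.
- clamp_pad: Rubber-tipped sprung pad, 15 mm across, on the swinging jaw, 65 mm from the pivot, 36 mm above the table; origin at its tip. It presses on the outer end of the short rail and yields 2.4 N per mm, up to 13 mm. Firm grip: over 5 N while locked; over 25 N crushes the joint. The locked grip is up to 8 N less than the last push gave, as the jaw falls back to a tooth.
- tenon (a joint): How far the short rail (wood, 20 x 40 x 36 mm, along the board's y, at the jaws) has slid to +y into the long rail (90 x 18 x 42 mm, fixed, along x), m: 0.006 is fully home, no gap. It starts 3 to 6 mm short, slides stiffly (8 N) and stays where left. Where the rails sit on the board differs by up to 14 mm, so the clicks needed differ.
- rinse_jar_mid (a point): Middle of the rinsing jar, 73 mm across, 100 mm high, standing left (+y) of the board; leave it alone.
- eraser_mid (a point): Middle of the small eraser, 23 x 45 x 13 mm, lying right (-y) of the board; leave it alone.
- blue_tape_mid (a point): Middle of the roll of tape, 80 mm across, 19 mm high, lying flat right (-y) of the jaws; leave it alone.

How it is judged (in metres and radians):
On the way:
1. with the hand off, the ratchet holds the clamp shut on the joint for 1 s: tongue home to within 1.5 mm and the sprung pad pressing with more than 5 N (value of joint tenon above 0.0045 m and contact force between clamp_pad and anything else above 5 N and contact force between each of the fingers, the arm and anything else below 0.2 N), for 1 s.
At the end, for the whole second after the job is handed in: The clamp has sprung fully open (its joint below 0.03 rad) and is at rest, and the tongue has stayed home in the long rail to within 1.5 mm (joint tenon above 0.0045) (value of joint clamp below 0.03 rad and value of joint tenon above 0.0045 m and velocity of joint clamp below 0.02 rad/s); the robot touches nothing.
It fails at once if the joint is crushed: the sprung pad presses with more than 25 N (contact force between clamp_pad and anything else above 25 N).
It fails at once if the swinging handle is forced: more than 35 N on it (contact force between the fingers and clamp_handle above 35 N).
It fails at once if the jar, the eraser or the tape roll is moved more than 20 mm (distance of any of rinse_jar_mid, eraser_mid, blue_tape_mid from where it was at the start of the episode above 0.02 m).
It also fails if it takes over 64 s, if anything falls off the work surface, if the arm or the gripper's body presses on something with over 40 N, if the wrist force passes 120 N, or if a joint passes its speed limit or range.

### The arm

A 6-joint arm with a two-finger parallel gripper is mounted at the origin on a cart in front of the work surface, level with it; the furniture and walls round the work are solid. World frame = base frame: x ahead of the robot, y to its left, z up, the work surface at z = 0. Lengths are in mm, angles in degrees, forces in N, time in s.
With the tool pointing down it reaches from about 300 to 850 mm from the base axis. Payload 4.2 kg.
Tool frame: the origin (TCP) lies on the centre line of the jaws, within the pads' length; the fingertips stand 8 mm ahead of it and the grasp point (between the pads) lies 11 mm behind it; z points along the fingers, y is the line along which they close (so a half turn about z gives the same grasp; the last joint's range is limited). The gripper opens to 91 mm and grips with 3 to 60 N. Pads are 32 mm wide; open, the fingers measure 118 mm over their backs; the gripper's body (76 mm by 178 mm) begins 60 mm behind the grasp point.
Start: joints at [75.974, 18.312, 89.639, -0, 72.044, -1.146], TCP at [128.176, 560.551, 186.576] pointing down, gripper open.
Joint ranges: [-177.97, 177.97], [-48.28, 115.42], [12.27, 149.76], [-77.06, 257.06], [2.81, 150.46], [-146.56, 146.56]. Speed limits (degrees/s): [147.25, 147.25, 180, 180, 180, 180].

### API

Orientations are given as [roll, pitch, yaw] about the fixed x, y, z axes, in that order (R = Rz(yaw) Ry(pitch) Rx(roll)).
In Python, from workcell import telemetry, eyes, ticket gives the robot as it stands. The module is installed in compiled form; this text tells all that it offers.
- The arm moves only by the shell command python3 -m crank 'ROWS' [OPENING] [FORCE]. ROWS is JSON, a list of rows, each an object of numbers: "dx", "dy", "dz": the shift along the world's x, y, z normalised to -1 to 1, where 1 is 80 cm; "yaw": the turn about the world's z normalised to -1 to 1, where 1 is 5 degrees. A call has 1 to 10 rows; each row shifts and turns the commanded pose from where the row before left it; what a row does not reach is not made up. A row lasts 1/8 s, in which the tool goes at most 62.5 mm and 10.7 degrees, less where a joint would pass 70% of its speed; a pose out of reach is approached as far as the arm can. A call with a number of a shift or a turn outside -1 to 1 is refused whole. A call with a gripper value outside its range is refused whole. OPENING is the opening, from 0 (shut) to 1 (fully open), set as the call begins (- or left out, the last holds). The fingers move at their own pace and stop on an object; FORCE is the grip in N (left out, the last holds). Time passes only in rows, so rows that do not move let the fingers close. It gives the time, the measured TCP pose, the force, the opening and the grip force at its end, in the units of the state.
- telemetry.state(): the state, without advancing time (a new reading comes with each control period).
- eyes.grab_frame(name): name is "side" or "top" or "wrist"; returns the picture (480x640x3 uint8, red, green, blue); there is no depth.
- eyes.calibration(name): a dict with "camera_matrix" (3x3 intrinsics, pixels), "world_from_camera" (4x4, takes a point from camera to world coordinates). Camera axes: x right, y down, z forward; pixel columns grow to the right and rows downward; lengths in mm; the calibration is good to about 2 mm. A picture is of the moment at which its call begins: read the wrist's pose just before it. calibration takes no time and is no camera call; for the wrist camera it gives the pose at the moment of the call.
- ticket.job_done(): hands the job in; it is judged then, once.
The state is a dict: "time_s": time; "qpos": joint angles; "qvel": joint speeds; "effort": joint torques, N m; "ee_pos": TCP position; "ee_rot": TCP orientation; "force": force on the tool from outside, world axes, zero at the start; "torque": the same for the moment, N m; "gripper_width": finger opening in mm; "gripper_force": force on a finger pad.
Only numpy, scipy, OpenCV 4.12 (cv2) and the standard library are available. Lean on these libraries where they do the work, as an engineer would, in place of code of your own. Each camera call takes 0.05 s, during which the arm holds its last target. There are 200 camera calls.

## Working session

There is one attempt and no reset: what is moved stays moved. The work goes in short steps, Python scripts to look and compute and a shell command to move; the robot and the scene stay as the last step left them, time stands still between calls to the robot, and variables do not carry over. Pictures are saved under pics/ and viewed, at most 10 in all, crops included, and the job is handed in when it is done.

```bash
mkdir -p pics
python3 - <<'E'
from workcell import telemetry, eyes
import cv2
s=telemetry.state();print(s)
for n in("top","side"):
    cv2.imwrite(f"pics/{n}0.png",cv2.cvtColor(eyes.grab_frame(n),cv2.COLOR_RGB2BGR));c=eyes.calibration(n);print(c)
E
```

```text
{'time_s': 0.0, 'qpos': array([ 7.59750404e+01,  1.83496663e+01,  8.97039951e+01, -1.34350443e-03,
        7.20420460e+01, -1.14509354e+00]), 'qvel': array([ 0.01084566,  0.01260745,  0.01117477, -0.03229879,  0.00505768,
        0.02975197]), 'effort': array([ 1.32083307e-03, -4.12450862e+01, -2.31977373e+01,  7.27516576e-02,
        4.54723800e-02, -1.26751538e-04]), 'ee_pos': array([128.04400409, 560.02472251, 185.75643196]), 'ee_rot': array([-1.79904286e+02, -6.35541373e-04,  1.67120549e+02]), 'force': array([-0.17500007, -0.50153255, -0.89897643]), 'torque': array([ 0.03049795,  0.02377449, -0.01987821]), 'gripper_force': 0.0, 'gripper_width': 91.19748773017778}
{'camera_matrix': array([[506.3203674 ,   0.        , 323.02330602],
       [  0.        , 506.3203674 , 244.81814696],
       [  0.        ,   0.        ,   1.        ]]), 'world_from_camera': array([[ 1.49031321e-02, -9.98195607e-01,  5.81672397e-02,
         5.39276513e+02],
       [-9.99661258e-01, -1.61158932e-02, -2.04364178e-02,
         1.19231418e+02],
       [ 2.13369595e-02, -5.78429694e-02, -9.98097653e-01,
         8.95926053e+02],
       [ 0.00000000e+00,  0.00000000e+00,  0.00000000e+00,
         1.00000000e+00]])}
{'camera_matrix': array([[519.54398741,   0.        , 326.83987799],
       [  0.        , 519.54398741, 236.98847123],
       [  0.        ,   0.        ,   1.        ]]), 'world_from_camera': array([[ 9.52334601e-01, -1.32455668e-01,  2.74798659e-01,
         3.61170727e+02],
       [-3.04082541e-01, -3.40300965e-01,  8.89791583e-01,
        -6.40447499e+02],
       [-2.43436901e-02, -9.30940787e-01, -3.64357840e-01,
         3.68709562e+02],
       [ 0.00000000e+00,  0.00000000e+00,  0.00000000e+00,
         1.00000000e+00]])}
```

View pics/top0.png

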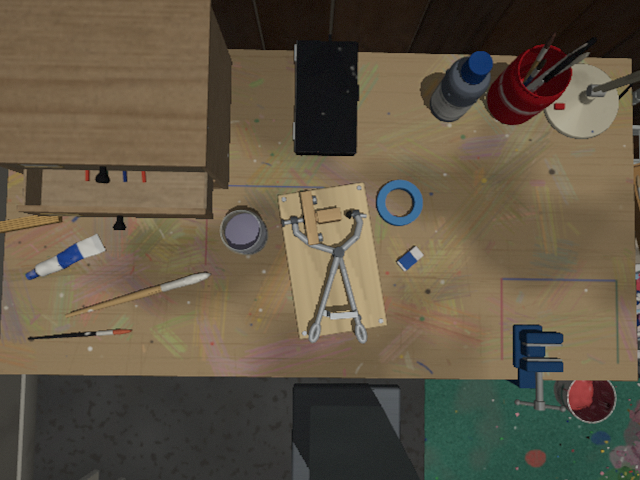

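View pics/side0.png

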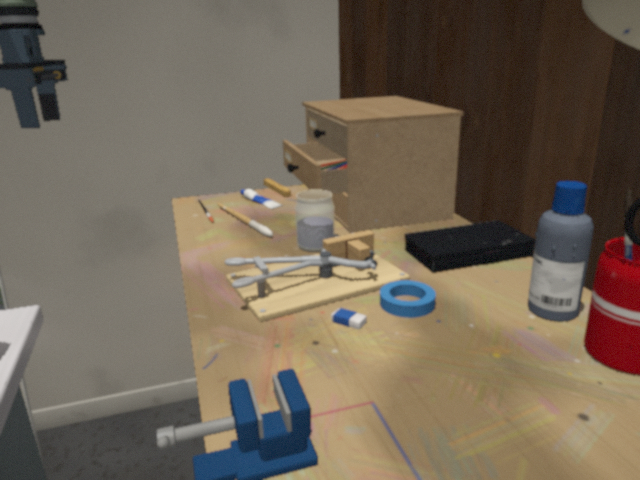

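The top view shows the pivot near (338,253), the swinging ring near (314,332), the fixed ring near (361,334) and the board tilted about 8°. The side view confirms the layout: jar on the far side, eraser and tape roll on the near side.

```bash
cat > h.py <<'E'
import numpy as np, cv2
from workcell import telemetry, eyes
def ray(n,u,v,z):
    c=eyes.calibration(n);T=c["world_from_camera"]
    d=T[:3,:3]@np.linalg.solve(c["camera_matrix"],[u,v,1.]);o=T[:3,3]
    return o+d*(z-o[2])/d[2]
def proj(n,p):
    c=eyes.calibration(n);T=c["world_from_camera"]
    q=c["camera_matrix"]@(T[:3,:3].T@(np.array(p)-T[:3,3]));return q[:2]/q[2]
def crop(n,x0,y0,x1,y1,k,name):
    im=cv2.cvtColor(eyes.grab_frame(n),cv2.COLOR_RGB2BGR)
    cv2.imwrite(name,cv2.resize(im[y0:y1,x0:x1],None,fx=k,fy=k,interpolation=cv2.INTER_CUBIC))
E
python3 - <<'E'
from h import *
crop("top",260,175,400,350,3.4,"pics/c1.png")
im=eyes.grab_frame("top")
hsv=cv2.cvtColor(im,cv2.COLOR_RGB2HSV)
m=((hsv[...,1]<45)&(hsv[...,2]>60)).astype(np.uint8); m[:180]=0;m[350:]=0;m[:,:275]=0;m[:,390:]=0
for y in range(316,346,3):
    print(y,np.flatnonzero(m[y]).tolist())
P=ray("top",338,253,52)
for n,(u,v) in dict(sw=(314,332),fx=(361,334)).items():
    r=ray("top",u,v,46);d=(r-P)[:2];print(n,r,np.hypot(*d),np.degrees(np.arctan2(d[1],d[0])))
print(P)
E
```

```text
316 [317, 318, 319, 320, 321, 325, 326, 327, 328, 329, 330, 331, 332, 333, 334, 335, 336, 337, 338, 339, 340, 341, 342, 343, 344, 345, 346, 347, 348, 349, 350, 351, 352, 353, 354, 355, 356, 357, 358, 359, 360]
319 [316, 317, 318, 319, 320, 331, 332, 333, 334, 335, 354, 355, 356, 357, 358, 359, 360, 379, 380, 381, 382]
322 [315, 316, 317, 318, 319, 355, 356, 357, 358, 359, 360, 379, 380, 381, 382]
325 [312, 313, 314, 315, 316, 317, 318, 319, 320, 355, 356, 357, 358, 359, 360, 361, 362]
328 [310, 311, 312, 313, 314, 315, 316, 317, 318, 319, 320, 355, 356, 357, 358, 359, 360, 361, 362, 363, 364]
331 [303, 304, 305, 306, 309, 310, 311, 312, 313, 314, 315, 316, 317, 318, 319, 320, 355, 356, 357, 358, 359, 360, 361, 362, 363, 364, 365]
334 [302, 303, 304, 305, 306, 308, 309, 310, 311, 312, 313, 314, 315, 316, 317, 318, 319, 355, 356, 357, 358, 359, 360, 361, 362, 363, 364, 365, 366]
337 [309, 310, 311, 312, 313, 314, 315, 316, 317, 318, 357, 358, 359, 360, 361, 362, 363, 364, 365, 366]
340 [309, 310, 311, 312, 313, 314, 315, 316, 358, 359, 360, 361, 362, 363, 364, 365, 366]
343 [362, 363]
sw [443.21688979 114.68353424  46.        ] 137.3110479397796 163.95961075154236
fx [440.88872932  36.27663154  46.        ] 140.25752054010866 -163.2311774861318
[575.18202776  76.74244507  52.        ]
```

View pics/c1.png

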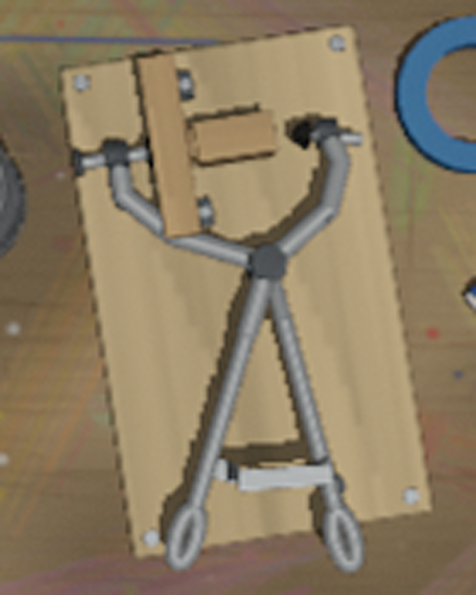

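The crop shows the swinging ring centre at crop (187,537), the pad tip at about (290,130) and the rail end at about (275,130), so the gap is about 7 mm. I'll move to the outer side of the swinging ring with the fingers closed.

```bash
python3 -m crank '[{"dx":0.04,"dy":-0.0515,"yaw":0.1},{"dx":0.04,"dy":-0.0515,"yaw":0.1},{"dx":0.04,"dy":-0.0515,"yaw":0.1},{"dx":0.04,"dy":-0.0515,"yaw":0.1},{"dx":0.04,"dy":-0.0515,"yaw":0.1},{"dx":0.04,"dy":-0.0515,"yaw":0.1},{"dx":0.04,"dy":-0.0515,"yaw":0.1},{"dx":0.04,"dy":-0.0515,"yaw":0.1},{"dx":0.04,"dy":-0.0515,"yaw":0.1},{"dx":0.04,"dy":-0.0515,"yaw":0.1}]' 0 20; python3 -m crank '[{},{},{}]'
```

```text
validation failed for argument at $[0]...
validation failed for argument at $[0]...
```

```bash
python3 -m crank '[{"dx":0.04,"dy":-0.0515,"dz":0,"yaw":0.1},{"dx":0.04,"dy":-0.0515,"dz":0,"yaw":0.1},{"dx":0.04,"dy":-0.0515,"dz":0,"yaw":0.1},{"dx":0.04,"dy":-0.0515,"dz":0,"yaw":0.1},{"dx":0.04,"dy":-0.0515,"dz":0,"yaw":0.1},{"dx":0.04,"dy":-0.0515,"dz":0,"yaw":0.1},{"dx":0.04,"dy":-0.0515,"dz":0,"yaw":0.1},{"dx":0.04,"dy":-0.0515,"dz":0,"yaw":0.1},{"dx":0.04,"dy":-0.0515,"dz":0,"yaw":0.1},{"dx":0.04,"dy":-0.0515,"dz":0,"yaw":0.1}]' 0 20; python3 -m crank '[{"dx":0,"dy":0,"dz":0,"yaw":0},{"dx":0,"dy":0,"dz":0,"yaw":0}]'
```

```text
time_s: 1.45
ee_pos: [449.0, 147.1, 186.6]
ee_rot: [180.0, 0.0, 172.1]
force: [0.4, 0.6, 0.8]
gripper_width: 0.2
gripper_force: 0.0
time_s: 1.7
ee_pos: [447.6, 148.7, 186.3]
ee_rot: [180.0, -0.1, 172.1]
force: [-0.2, -0.1, -0.6]
gripper_width: 0.4
gripper_force: 0.0
```

Now lower 150 mm.

```bash
python3 -m crank '[{"dx":0,"dy":0,"dz":-0.05,"yaw":0},{"dx":0,"dy":0,"dz":-0.05,"yaw":0},{"dx":0,"dy":0,"dz":-0.05,"yaw":0},{"dx":0,"dy":0,"dz":-0.03,"yaw":0},{"dx":0,"dy":0,"dz":-0.0075,"yaw":0},{"dx":0,"dy":0,"dz":0,"yaw":0},{"dx":0,"dy":0,"dz":0,"yaw":0}]'
python3 - <<'E'
from h import *
crop("top",260,175,400,350,3.4,"pics/c2.png")
E
```

```text
time_s: 2.58
ee_pos: [449.0, 149.2, 37.7]
ee_rot: [179.9, 0.1, 172.2]
force: [0.6, -0.4, 0.6]
gripper_width: 0.2
gripper_force: 0.0
```

View pics/c2.png

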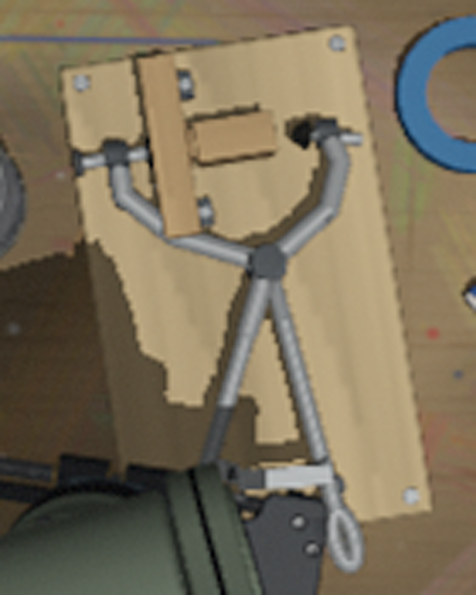

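The arm hides the ring, but the handle's root and jaws stay visible and the hand is clear of the toothed arc. Now I'll push gently.

```bash
python3 -m crank '[{"dx":-0.001,"dy":-0.005,"dz":0,"yaw":0},{"dx":-0.001,"dy":-0.005,"dz":0,"yaw":0},{"dx":0,"dy":0,"dz":0,"yaw":0}]';python3 -m crank '[{"dx":-0.001,"dy":-0.004,"dz":0,"yaw":0},{"dx":0,"dy":0,"dz":0,"yaw":0}]';python3 -m crank '[{"dx":-0.001,"dy":-0.004,"dz":0,"yaw":0},{"dx":0,"dy":0,"dz":0,"yaw":0}]';python3 -m crank '[{"dx":-0.001,"dy":-0.004,"dz":0,"yaw":0},{"dx":0,"dy":0,"dz":0,"yaw":0}]'
```

```text
time_s: 3.0
ee_pos: [446.5, 140.1, 36.7]
ee_rot: [180.0, 0.0, 172.1]
force: [-0.2, 0.0, -0.2]
gripper_width: 0.6
gripper_force: 0.0
time_s: 3.25
ee_pos: [445.7, 137.1, 36.5]
ee_rot: [-180.0, -0.0, 172.1]
force: [-0.0, 0.4, -0.0]
gripper_width: 0.7
gripper_force: 0.0
time_s: 3.5
ee_pos: [444.8, 134.0, 36.5]
ee_rot: [-180.0, -0.0, 172.1]
force: [0.5, -0.1, -0.3]
gripper_width: 0.5
gripper_force: 0.0
time_s: 3.75
ee_pos: [444.0, 130.7, 36.6]
ee_rot: [-180.0, -0.0, 172.1]
force: [-0.5, -0.8, 0.6]
gripper_width: 0.4
gripper_force: 0.0
```

```bash
for i in 1; do python3 -m crank '[{"dx":0,"dy":-0.004,"dz":0,"yaw":0},{"dx":0,"dy":0,"dz":0,"yaw":0}]'|sed -n 2,4p;python3 -m crank '[{"dx":0,"dy":-0.004,"dz":0,"yaw":0},{"dx":0,"dy":0,"dz":0,"yaw":0}]'|sed -n 2,4p;python3 -m crank '[{"dx":0,"dy":-0.004,"dz":0,"yaw":0},{"dx":0,"dy":0,"dz":0,"yaw":0}]'|sed -n 2,4p; done
```

```text
ee_pos: [444.2, 127.6, 36.6]
ee_rot: [180.0, -0.0, 172.1]
force: [0.0, -0.7, 0.0]
ee_pos: [444.1, 124.4, 36.6]
ee_rot: [180.0, -0.0, 172.1]
force: [-0.5, 0.4, -0.5]
ee_pos: [444.1, 121.2, 36.6]
ee_rot: [180.0, -0.0, 172.1]
force: [-0.9, 0.2, -1.0]
```

Run:
```python
from h import *
a=cv2.cvtColor(eyes.grab_frame("top"),cv2.COLOR_RGB2BGR)[175:350,250:400]
b=cv2.cvtColor(eyes.grab_frame("side"),cv2.COLOR_RGB2BGR)[150:325,190:340]
cv2.imwrite("pics/c3.png",np.hstack([cv2.resize(i,None,fx=2.6,fy=2.6,interpolation=cv2.INTER_CUBIC) for i in(a,b)]))
print(proj("side",telemetry.state()["ee_pos"]))
```

```text
[235.46999004 261.64326163]
```

View pics/c3.png

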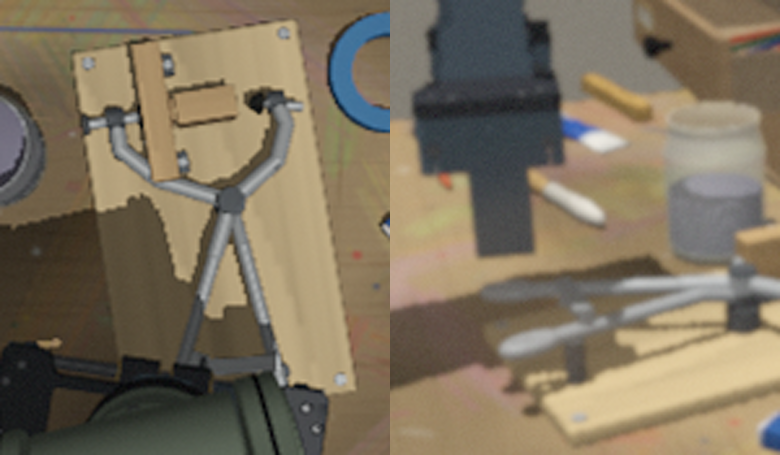

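The side view shows the fingertip at about pixel (234,246), well above or behind the swinging ring at (232,261). I'll check where that places it.

Run:
```python
from h import *
s=telemetry.state();print(s["ee_pos"],s["ee_rot"])
for z in(28.6,50,60,70):print(z,ray("side",234,246.5,z))
print("start tip",proj("side",[128,560,178]),"now tip",proj("side",s["ee_pos"]-[0,0,8]))
for p in ([441,115,46],[441,36,46],[575,77,52]): print(proj("side",p),proj("top",p))
print(ray("side",232,261,42),ray("side",237,283,42))
```

```text
[444.18028355 121.3036516   36.56170619] [ 1.79992802e+02 -2.41400937e-03  1.72109822e+02]
28.6 [453.35446229 205.56188746  28.6       ]
50 [447.55417861 152.33021473  50.        ]
60 [444.84376567 127.45560131  60.        ]
70 [442.13335273 102.58098789  70.        ]
start tip [ 44.96644621 140.15619671] now tip [235.91570384 266.24876719]
[233.49442274 257.96337432] [313.7886161  333.34055139]
[241.47802974 278.7906883 ] [361.16628795 333.93478444]
[322.48141531 251.29011176] [337.84443009 253.10650686]
[438.06339223 113.26544627  42.        ] [433.79923255  32.93824204  42.        ]
```

Casting that ray at the hand's y puts the real fingertips near z≈60, about 30 mm above the stated 28. I'll back off, lower a bit and measure the fingertip row in the side view.

```bash
python3 -m crank '[{"dx":0,"dy":0.018,"dz":0,"yaw":0},{"dx":0,"dy":0.018,"dz":0,"yaw":0},{"dx":0,"dy":0,"dz":-0.012,"yaw":0},{"dx":0,"dy":0,"dz":0,"yaw":0}]'|head -4
cat >> h.py <<'E'
def tip():
    im=eyes.grab_frame("side").astype(int);s=telemetry.state()["ee_pos"]
    u=int(round(proj("side",s)[0]));col=im[200:290,u-3:u+4].mean(1)
    return u,s,col
E
python3 - <<'E'
from h import *
u,s,c=tip();print(u,s)
for i in range(20,80,2):print(i+200,c[i].astype(int))
for z in(20,30,40,50,60):print(z,proj("side",[s[0],s[1],z]))
E
```

```text
time_s: 5.1
ee_pos: [443.1, 150.1, 25.9]
ee_rot: [-179.9, -0.1, 172.2]
force: [0.3, -0.4, 0.3]
233 [443.45352373 150.02359816  26.31060848]
220 [65 70 72]
222 [66 69 73]
224 [65 69 72]
226 [68 71 73]
228 [70 72 74]
230 [73 73 74]
232 [73 74 74]
234 [74 74 74]
236 [75 76 75]
238 [74 75 74]
240 [77 77 77]
242 [76 75 75]
244 [76 75 75]
246 [83 80 75]
248 [151 131  99]
250 [161 139 103]
252 [116  99  75]
254 [102  87  66]
256 [100  86  67]
258 [101  95  88]
260 [114 113 109]
262 [117 114 111]
264 [111 106 102]
266 [99 88 75]
268 [96 82 64]
270 [97 82 64]
272 [103  89  69]
274 [110  99  84]
276 [118 105  85]
278 [123 106  83]
20 [233.33713523 264.23253145]
30 [232.78713136 258.65505547]
40 [232.23238846 253.02952188]
50 [231.672845   247.35530686]
60 [231.1084384  241.63177576]
```

The fingertip edge at row 247 gives tip z≈50 with the TCP at 26, so the tips are about 23 mm above the reported TCP. I'll lower 20 mm further, watching the force.

```bash
python3 -m crank '[{"dx":0,"dy":0,"dz":-0.0125,"yaw":0},{"dx":0,"dy":0,"dz":0,"yaw":0}]'|sed -n 2,4p;python3 -m crank '[{"dx":0,"dy":0,"dz":-0.0125,"yaw":0},{"dx":0,"dy":0,"dz":0,"yaw":0}]'|sed -n 2,4p
python3 - <<'E'
from h import *
u,s,c=tip();d=np.flatnonzero((c[:,0]-c[:,2])>20)
print(u,s,d[:3]+200,[(z,proj("side",[s[0],s[1],z])[1].round(1)) for z in (20,30,40)])
E
```

```text
ee_pos: [443.4, 149.7, 16.1]
ee_rot: [-180.0, -0.1, 172.1]
force: [-0.5, 0.2, -0.7]
ee_pos: [443.5, 149.8, 6.2]
ee_rot: [-180.0, -0.1, 172.1]
force: [-0.2, 0.6, 0.8]
234 [443.82086876 149.96101658   6.54396873] [266 267 268] [(20, np.float64(264.2)), (30, np.float64(258.6)), (40, np.float64(253.0))]
```

```bash
python3 -m crank '[{"dx":0,"dy":-0.006,"dz":0,"yaw":0},{"dx":0,"dy":-0.004,"dz":0,"yaw":0},{"dx":0,"dy":0,"dz":0,"yaw":0}]'|sed -n 2,4p;python3 -m crank '[{"dx":0,"dy":-0.004,"dz":0,"yaw":0},{"dx":0,"dy":0,"dz":0,"yaw":0}]'|sed -n 2,4p;python3 -m crank '[{"dx":0,"dy":-0.004,"dz":0,"yaw":0},{"dx":0,"dy":0,"dz":0,"yaw":0}]'|sed -n 2,4p;python3 -m crank '[{"dx":0,"dy":-0.004,"dz":0,"yaw":0},{"dx":0,"dy":0,"dz":0,"yaw":0}]'|sed -n 2,4p
```

```text
ee_pos: [444.3, 141.9, 7.1]
ee_rot: [180.0, 0.0, 172.1]
force: [-0.5, -0.0, -0.1]
ee_pos: [444.2, 138.8, 7.0]
ee_rot: [180.0, 0.0, 172.1]
force: [0.8, -0.3, -0.8]
ee_pos: [444.1, 135.6, 7.0]
ee_rot: [180.0, -0.0, 172.1]
force: [0.7, 0.1, 0.8]
ee_pos: [444.3, 133.1, 7.0]
ee_rot: [179.9, 0.0, 172.1]
force: [-1.5, 3.9, -0.5]
```

Contact at TCP y≈133.5 with 3.9 N, as expected. I'll keep pushing in small steps.

```bash
python3 -m crank '[{"dx":-0.001,"dy":-0.005,"dz":0,"yaw":0},{"dx":0,"dy":0,"dz":0,"yaw":0}]'|sed -n '2p;4p';python3 -m crank '[{"dx":-0.001,"dy":-0.005,"dz":0,"yaw":0},{"dx":0,"dy":0,"dz":0,"yaw":0}]'|sed -n '2p;4p';python3 -m crank '[{"dx":-0.001,"dy":-0.005,"dz":0,"yaw":0},{"dx":0,"dy":0,"dz":0,"yaw":0}]'|sed -n '2p;4p';python3 -m crank '[{"dx":-0.001,"dy":-0.005,"dz":0,"yaw":0},{"dx":0,"dy":0,"dz":0,"yaw":0}]'|sed -n '2p;4p'
```

```text
ee_pos: [443.4, 129.5, 7.0]
force: [-1.2, 5.8, -1.0]
ee_pos: [442.7, 125.0, 7.0]
force: [0.2, 4.7, 0.3]
ee_pos: [441.8, 120.4, 7.0]
force: [0.1, 0.5, -0.2]
ee_pos: [441.0, 116.9, 7.0]
force: [0.0, 5.9, 0.3]
```

```bash
python3 -m crank '[{"dx":-0.001,"dy":-0.004,"dz":0,"yaw":0},{"dx":0,"dy":0,"dz":0,"yaw":0}]'|sed -n '2p;4p';python3 -m crank '[{"dx":0,"dy":-0.003,"dz":0,"yaw":0},{"dx":0,"dy":0,"dz":0,"yaw":0}]'|sed -n '2p;4p';python3 -m crank '[{"dx":0,"dy":-0.003,"dz":0,"yaw":0},{"dx":0,"dy":0,"dz":0,"yaw":0}]'|sed -n '2p;4p';python3 -m crank '[{"dx":0,"dy":-0.003,"dz":0,"yaw":0},{"dx":0,"dy":0,"dz":0,"yaw":0}]'|sed -n '2p;4p'
python3 - <<'E'
from h import *
crop("top",270,180,390,270,5,"pics/c4.png")
E
```

```text
ee_pos: [440.2, 112.9, 6.9]
force: [1.5, 0.6, 0.4]
ee_pos: [440.0, 111.5, 7.0]
force: [-0.7, 6.1, -1.0]
ee_pos: [439.6, 109.6, 6.9]
force: [-1.9, 8.7, -1.0]
ee_pos: [439.5, 106.2, 6.8]
force: [-0.8, 2.0, 0.4]
```

View pics/c4.png

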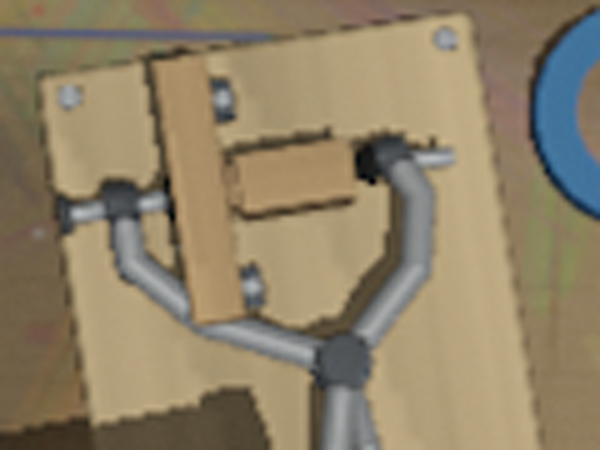

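The pad tip, at about (358,160), is now touching the short rail's end. The tongue still shows a gap at about (235,185). I'll keep going click by click.

```bash
for k in 1; do python3 -m crank '[{"dx":0,"dy":-0.003,"dz":0,"yaw":0},{"dx":0,"dy":0,"dz":0,"yaw":0}]'|sed -n '2p;4p';python3 -m crank '[{"dx":0,"dy":-0.003,"dz":0,"yaw":0},{"dx":0,"dy":0,"dz":0,"yaw":0}]'|sed -n '2p;4p';python3 -m crank '[{"dx":0,"dy":-0.003,"dz":0,"yaw":0},{"dx":0,"dy":0,"dz":0,"yaw":0}]'|sed -n '2p;4p';python3 -m crank '[{"dx":0,"dy":-0.003,"dz":0,"yaw":0},{"dx":0,"dy":0,"dz":0,"yaw":0}]'|sed -n '2p;4p'; done
```

```text
ee_pos: [439.9, 104.7, 6.9]
force: [-1.7, 8.5, -0.1]
ee_pos: [439.7, 102.7, 6.9]
force: [-2.7, 10.1, -1.1]
ee_pos: [439.6, 101.6, 6.9]
force: [-2.2, 16.7, -0.9]
ee_pos: [440.4, 97.7, 7.1]
force: [-1.2, 8.8, -0.6]
```

```bash
python3 -m crank '[{"dx":0,"dy":-0.0025,"dz":0,"yaw":0},{"dx":0,"dy":0,"dz":0,"yaw":0}]'|sed -n '2p;4p';python3 -m crank '[{"dx":0,"dy":-0.0025,"dz":0,"yaw":0},{"dx":0,"dy":0,"dz":0,"yaw":0}]'|sed -n '2p;4p';python3 -m crank '[{"dx":0,"dy":-0.0025,"dz":0,"yaw":0},{"dx":0,"dy":0,"dz":0,"yaw":0}]'|sed -n '2p;4p'
python3 - <<'E'
from h import *
crop("top",270,180,390,270,5,"pics/c5.png")
E
```

```text
ee_pos: [440.3, 96.2, 7.1]
force: [-1.1, 11.2, -0.5]
ee_pos: [440.2, 94.3, 7.0]
force: [-1.4, 11.4, -0.7]
ee_pos: [440.1, 92.4, 7.0]
force: [-0.5, 13.4, -0.3]
```

View pics/c5.png

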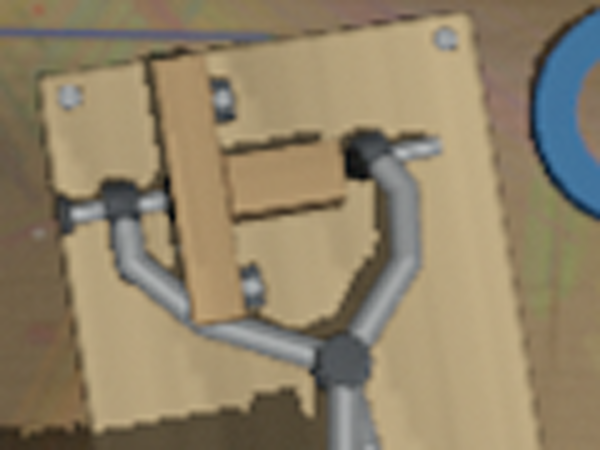

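The rail end has moved about 3.5 mm (from x 355 to 344), and the shoulder gap at (228,185) looks closed. Next I need one or two more teeth for grip.

```bash
python3 -m crank '[{"dx":0,"dy":-0.0025,"dz":0,"yaw":0},{"dx":0,"dy":0,"dz":0,"yaw":0}]'|sed -n '2p;4p';python3 -m crank '[{"dx":0,"dy":-0.0025,"dz":0,"yaw":0},{"dx":0,"dy":0,"dz":0,"yaw":0}]'|sed -n '2p;4p';python3 -m crank '[{"dx":0,"dy":-0.002,"dz":0,"yaw":0},{"dx":0,"dy":0,"dz":0,"yaw":0}]'|sed -n '2p;4p'
```

```text
ee_pos: [440.5, 90.8, 6.9]
force: [-0.7, 13.9, -3.6]
ee_pos: [440.4, 89.1, 6.9]
force: [-0.5, 16.6, -2.9]
ee_pos: [440.3, 87.6, 6.9]
force: [-0.8, 16.2, -2.9]
```

```bash
python3 -m crank '[{"dx":0,"dy":-0.002,"dz":0,"yaw":0},{"dx":0,"dy":0,"dz":0,"yaw":0}]'|sed -n '2p;4p';python3 -m crank '[{"dx":0,"dy":-0.0015,"dz":0,"yaw":0},{"dx":0,"dy":0,"dz":0,"yaw":0}]'|sed -n '2p;4p'
```

```text
ee_pos: [440.4, 86.0, 6.9]
force: [-0.7, 16.1, -2.8]
ee_pos: [440.3, 84.6, 6.9]
force: [-0.2, 15.6, -3.1]
```

```bash
python3 -m crank '[{"dx":0,"dy":-0.0015,"dz":0,"yaw":0},{"dx":0,"dy":0,"dz":0,"yaw":0}]'|sed -n '2p;4p'
```

```text
ee_pos: [440.4, 84.1, 6.9]
force: [-0.7, 18.2, -2.7]
```

```bash
python3 -m crank '[{"dx":0,"dy":-0.0012,"dz":0,"yaw":0},{"dx":0,"dy":0,"dz":0,"yaw":0}]'|sed -n '2p;4p'
```

```text
ee_pos: [440.4, 83.3, 6.9]
force: [-2.1, 19.2, -2.6]
```

The push is at 19 N, so even a full tooth of fall-back leaves a firm grip. I'll back off slowly.

```bash
python3 -m crank '[{"dx":0,"dy":0.003,"dz":0,"yaw":0},{"dx":0,"dy":0,"dz":0,"yaw":0}]'|sed -n '2p;4p';python3 -m crank '[{"dx":0,"dy":0.003,"dz":0,"yaw":0},{"dx":0,"dy":0,"dz":0,"yaw":0}]'|sed -n '2p;4p';python3 -m crank '[{"dx":0,"dy":0.004,"dz":0,"yaw":0},{"dx":0,"dy":0,"dz":0,"yaw":0}]'|sed -n '2p;4p';python3 -m crank '[{"dx":0,"dy":0.01,"dz":0,"yaw":0},{"dx":0,"dy":0.01,"dz":0,"yaw":0},{"dx":0,"dy":0.015,"dz":0,"yaw":0},{"dx":0,"dy":0,"dz":0,"yaw":0}]'|sed -n '2p;4p'
python3 - <<'E'
from h import *
crop("top",260,175,400,350,3.4,"pics/c6.png")
E
```

```text
ee_pos: [440.4, 84.7, 6.9]
force: [-1.3, 13.8, -3.1]
ee_pos: [440.3, 85.4, 6.9]
force: [-0.2, 6.6, -1.3]
ee_pos: [440.2, 87.5, 7.0]
force: [0.3, -0.5, 0.4]
ee_pos: [440.3, 116.9, 7.0]
force: [-0.4, 0.0, -0.0]
```

View pics/c6.png

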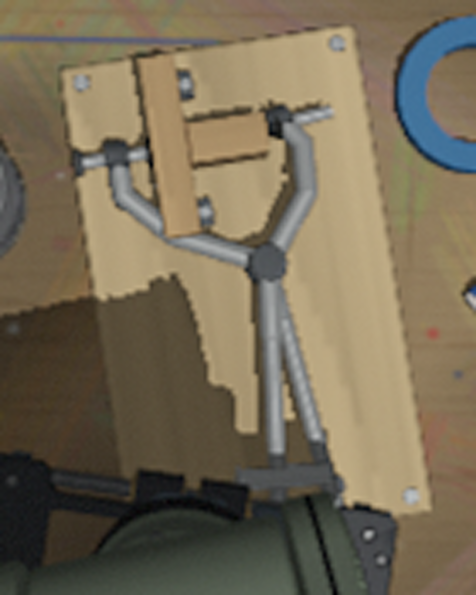

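The clamp holds by itself: the pad is pressing on the rail at crop (275,122) and there is no shoulder gap. I'll raise the hand and wait over 2 s.

```bash
python3 -m crank '[{"dx":0,"dy":0,"dz":0.02,"yaw":0},{"dx":0,"dy":0,"dz":0.02,"yaw":0},{"dx":0,"dy":0,"dz":0.01,"yaw":0},{"dx":0,"dy":0,"dz":0,"yaw":0},{"dx":0,"dy":0,"dz":0,"yaw":0},{"dx":0,"dy":0,"dz":0,"yaw":0},{"dx":0,"dy":0,"dz":0,"yaw":0},{"dx":0,"dy":0,"dz":0,"yaw":0},{"dx":0,"dy":0,"dz":0,"yaw":0},{"dx":0,"dy":0,"dz":0,"yaw":0}]'|head -4;python3 -m crank '[{"dx":0,"dy":0,"dz":0,"yaw":0},{"dx":0,"dy":0,"dz":0,"yaw":0},{"dx":0,"dy":0,"dz":0,"yaw":0},{"dx":0,"dy":0,"dz":0,"yaw":0},{"dx":0,"dy":0,"dz":0,"yaw":0},{"dx":0,"dy":0,"dz":0,"yaw":0},{"dx":0,"dy":0,"dz":0,"yaw":0},{"dx":0,"dy":0,"dz":0,"yaw":0},{"dx":0,"dy":0,"dz":0,"yaw":0},{"dx":0,"dy":0,"dz":0,"yaw":0}]'|head -4
```

```text
time_s: 14.98
ee_pos: [440.2, 116.0, 46.9]
ee_rot: [180.0, -0.0, 172.1]
force: [-0.4, -0.2, -0.1]
time_s: 16.23
ee_pos: [440.2, 116.0, 47.0]
ee_rot: [180.0, -0.0, 172.1]
force: [-0.4, 0.1, -0.5]
```

```bash
python3 -m crank '[{"dx":-0.004,"dy":-0.03,"dz":0,"yaw":0},{"dx":0,"dy":-0.0285,"dz":0,"yaw":0},{"dx":0,"dy":0,"dz":-0.02,"yaw":0},{"dx":0,"dy":0,"dz":0,"yaw":0},{"dx":0,"dy":0,"dz":0,"yaw":0}]'|sed -n '2p;4p';python3 -m crank '[{"dx":0,"dy":0,"dz":-0.003,"yaw":0},{"dx":0,"dy":0,"dz":0,"yaw":0}]'|sed -n '2p;4p';python3 -m crank '[{"dx":0,"dy":0,"dz":-0.003,"yaw":0},{"dx":0,"dy":0,"dz":0,"yaw":0}]'|sed -n '2p;4p';python3 -m crank '[{"dx":0,"dy":0,"dz":-0.003,"yaw":0},{"dx":0,"dy":0,"dz":0,"yaw":0}]'|sed -n '2p;4p'
```

```text
ee_pos: [437.2, 69.4, 31.3]
force: [0.7, -0.4, 0.1]
ee_pos: [437.0, 69.4, 28.7]
force: [-0.9, 0.0, -0.3]
ee_pos: [436.8, 69.2, 26.0]
force: [-0.3, 0.3, -0.1]
ee_pos: [436.8, 69.1, 23.6]
force: [-0.3, 0.3, 0.4]
```

```bash
python3 -m crank '[{"dx":0,"dy":0,"dz":-0.003,"yaw":0},{"dx":0,"dy":0,"dz":0,"yaw":0}]'|sed -n '2p;4p';python3 -m crank '[{"dx":0,"dy":0,"dz":-0.003,"yaw":0},{"dx":0,"dy":0,"dz":0,"yaw":0}]'|sed -n '2p;4p';python3 -m crank '[{"dx":0,"dy":0,"dz":-0.003,"yaw":0},{"dx":0,"dy":0,"dz":0,"yaw":0}]'|sed -n '2p;4p'
```

```text
ee_pos: [436.8, 69.2, 21.2]
force: [0.4, -0.3, 0.2]
ee_pos: [437.1, 69.2, 19.0]
force: [-0.9, 0.6, 0.9]
ee_pos: [436.8, 69.2, 16.4]
force: [-0.3, -0.4, -0.2]
```

```bash
python3 -m crank '[{"dx":0,"dy":0,"dz":-0.0025,"yaw":0},{"dx":0,"dy":0,"dz":0,"yaw":0}]'|sed -n '2p;4p';python3 -m crank '[{"dx":0,"dy":0,"dz":-0.0025,"yaw":0},{"dx":0,"dy":0,"dz":0,"yaw":0}]'|sed -n '2p;4p'
python3 - <<'E'
from h import *
a=cv2.cvtColor(eyes.grab_frame("top"),cv2.COLOR_RGB2BGR)[200:350,270:420]
b=cv2.cvtColor(eyes.grab_frame("side"),cv2.COLOR_RGB2BGR)[200:350,200:350]
cv2.imwrite("pics/c7.png",np.hstack([cv2.resize(i,None,fx=2.6,fy=2.6,interpolation=cv2.INTER_CUBIC) for i in(a,b)]))
E
```

```text
ee_pos: [436.7, 69.1, 14.3]
force: [-0.2, 0.2, -0.0]
ee_pos: [436.8, 69.2, 12.4]
force: [-0.3, -0.2, 0.8]
```

View pics/c7.png

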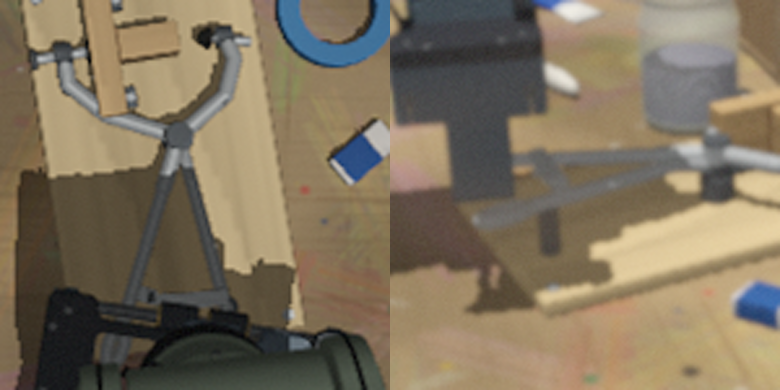

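The clamp has already sprung open: the handle runs from (178,135) to (115,350) in the left crop. The rail still looks seated. No press force was ever read, so I can't be sure it held for the required second. There is time (about 18 of 64 s), so I'll repeat the closing and track the jaw numerically.

```bash
cat >> h.py <<'E'
def jaw():
    im=eyes.grab_frame("top");h=cv2.cvtColor(im,cv2.COLOR_RGB2HSV);g=[int(h[y-1:y+2,x-1:x+2,1].mean()) for x,y in((348,219),(359,231))]
    m=(im.max(2)<75);m[:203]=0;m[222:]=0;m[:,:334]=0;m[:,368:]=0
    y,x=np.nonzero(m);s=telemetry.state()
    print("t%.2f satClosed,satOpen"%s["time_s"],g,"pad",x.mean().round(1),y.mean().round(1),len(x),"F",s["force"].round(1),s["ee_pos"].round(1))
    return im
E
python3 - <<'E'
from h import *
jaw()
E
python3 -m crank '[{"dx":0,"dy":0,"dz":0.05,"yaw":0},{"dx":0,"dy":0.035,"dz":0,"yaw":0},{"dx":0.008,"dy":0.06,"dz":0,"yaw":0},{"dx":0,"dy":0,"dz":-0.03,"yaw":0},{"dx":0,"dy":0,"dz":-0.0265,"yaw":0},{"dx":0,"dy":0,"dz":0,"yaw":0}]'|sed -n '2p;4p'
```

```text
t19.00 satClosed,satOpen [80, 8] pad 350.8 213.2 65 F [0.4 0.3 0.6] [437.   69.2  12.6]
ee_pos: [442.0, 144.9, 6.3]
force: [0.3, -0.1, 0.7]
```

```bash
python3 -m crank '[{"dx":0,"dy":-0.006,"dz":0,"yaw":0},{"dx":0,"dy":-0.006,"dz":0,"yaw":0},{"dx":0,"dy":-0.006,"dz":0,"yaw":0},{"dx":-0.001,"dy":-0.006,"dz":0,"yaw":0},{"dx":-0.001,"dy":-0.006,"dz":0,"yaw":0},{"dx":-0.001,"dy":-0.006,"dz":0,"yaw":0},{"dx":0,"dy":0,"dz":0,"yaw":0}]'|sed -n '2p;4p'
python3 -m crank '[{"dx":0,"dy":-0.004,"dz":0,"yaw":0},{"dx":0,"dy":-0.004,"dz":0,"yaw":0},{"dx":0,"dy":-0.004,"dz":0,"yaw":0},{"dx":0,"dy":-0.004,"dz":0,"yaw":0},{"dx":0,"dy":0,"dz":0,"yaw":0}]'|sed -n '2p;4p'
python3 -m crank '[{"dx":0,"dy":-0.003,"dz":0,"yaw":0},{"dx":0,"dy":-0.003,"dz":0,"yaw":0},{"dx":0,"dy":0,"dz":0,"yaw":0}]'|sed -n '2p;4p'
python3 - <<'E'
from h import *
jaw()
E
```

```text
ee_pos: [441.4, 117.1, 7.9]
force: [-0.5, 5.8, -0.5]
ee_pos: [440.9, 104.5, 7.7]
force: [-1.6, 6.8, -0.4]
ee_pos: [440.9, 99.3, 7.7]
force: [-1.4, 2.8, -0.9]
t21.68 satClosed,satOpen [57, 78] pad 342.9 210.7 59 F [-0.6  2.   0.1] [440.9  99.    7.7]
```

```bash
python3 -m crank '[{"dx":0,"dy":-0.003,"dz":0,"yaw":0},{"dx":0,"dy":0,"dz":0,"yaw":0}]'|sed -n '2p;4p'
python3 -m crank '[{"dx":0,"dy":-0.003,"dz":0,"yaw":0},{"dx":0,"dy":0,"dz":0,"yaw":0}]'|sed -n '2p;4p'
python3 -m crank '[{"dx":0,"dy":-0.003,"dz":0,"yaw":0},{"dx":0,"dy":0,"dz":0,"yaw":0}]'|sed -n '2p;4p'
python3 -m crank '[{"dx":0,"dy":-0.003,"dz":0,"yaw":0},{"dx":0,"dy":0,"dz":0,"yaw":0}]'|sed -n '2p;4p'
```

```text
ee_pos: [441.0, 97.6, 7.7]
force: [-1.6, 8.0, 1.0]
ee_pos: [440.8, 95.9, 7.6]
force: [-2.5, 12.2, -0.4]
ee_pos: [440.6, 93.6, 7.6]
force: [-2.5, 12.6, 0.2]
ee_pos: [441.0, 91.0, 7.5]
force: [-1.5, 12.3, -0.4]
```

```bash
python3 -m crank '[{"dx":0,"dy":-0.003,"dz":0,"yaw":0},{"dx":0,"dy":0,"dz":0,"yaw":0}]'|sed -n '2p;4p'
python3 -m crank '[{"dx":0,"dy":-0.0025,"dz":0,"yaw":0},{"dx":0,"dy":0,"dz":0,"yaw":0}]'|sed -n '2p;4p'
python3 -m crank '[{"dx":0,"dy":-0.002,"dz":0,"yaw":0},{"dx":0,"dy":0,"dz":0,"yaw":0}]'|sed -n '2p;4p'
python3 - <<'E'
from h import *
jaw()
E
```

```text
ee_pos: [440.9, 89.4, 7.5]
force: [-0.7, 16.1, -1.0]
ee_pos: [440.9, 87.6, 7.5]
force: [-2.0, 16.5, -3.0]
ee_pos: [440.9, 86.1, 7.4]
force: [-1.1, 16.0, -2.1]
t23.48 satClosed,satOpen [5, 78] pad 341.2 209.9 49 F [-1.9 16.2 -2.2] [440.9  86.1   7.5]
```

```bash
python3 -m crank '[{"dx":0,"dy":-0.002,"dz":0,"yaw":0},{"dx":0,"dy":0,"dz":0,"yaw":0}]'|sed -n '2p;4p'
python3 -m crank '[{"dx":0,"dy":-0.0015,"dz":0,"yaw":0},{"dx":0,"dy":0,"dz":0,"yaw":0}]'|sed -n '2p;4p'
python3 -m crank '[{"dx":0,"dy":-0.001,"dz":0,"yaw":0},{"dx":0,"dy":0,"dz":0,"yaw":0}]'|sed -n '2p;4p'
```

```text
ee_pos: [440.9, 84.4, 7.5]
force: [-1.5, 15.5, -1.5]
ee_pos: [440.9, 83.8, 7.5]
force: [-1.5, 18.7, -2.3]
ee_pos: [440.9, 83.2, 7.5]
force: [-2.1, 18.7, -1.6]
```

Same profile as before. I'll back off and check the jaw at each stage.

```bash
python3 -m crank '[{"dx":0,"dy":0.004,"dz":0,"yaw":0},{"dx":0,"dy":0.005,"dz":0,"yaw":0},{"dx":0,"dy":0.005,"dz":0,"yaw":0},{"dx":0,"dy":0.005,"dz":0,"yaw":0},{"dx":0,"dy":0,"dz":0,"yaw":0}]'|sed -n '2p;4p'
python3 -c "
from h import *;jaw()"
python3 -m crank '[{"dx":0,"dy":0,"dz":0,"yaw":0},{"dx":0,"dy":0,"dz":0,"yaw":0},{"dx":0,"dy":0,"dz":0,"yaw":0},{"dx":0,"dy":0,"dz":0,"yaw":0},{"dx":0,"dy":0,"dz":0,"yaw":0},{"dx":0,"dy":0,"dz":0,"yaw":0},{"dx":0,"dy":0,"dz":0,"yaw":0},{"dx":0,"dy":0,"dz":0,"yaw":0}]'|sed -n '2p;4p'
python3 -c "
from h import *;jaw()"
python3 -m crank '[{"dx":0,"dy":0,"dz":0,"yaw":0},{"dx":0,"dy":0,"dz":0,"yaw":0},{"dx":0,"dy":0,"dz":0,"yaw":0},{"dx":0,"dy":0,"dz":0,"yaw":0},{"dx":0,"dy":0,"dz":0,"yaw":0},{"dx":0,"dy":0,"dz":0,"yaw":0},{"dx":0,"dy":0,"dz":0,"yaw":0},{"dx":0,"dy":0,"dz":0,"yaw":0}]'|sed -n '2p;4p'
python3 -c "
from h import *;jaw()"
```

```text
ee_pos: [441.0, 94.8, 7.4]
force: [-0.2, 0.2, -0.4]
t24.90 satClosed,satOpen [5, 78] pad 341.0 210.0 46 F [ 0.  -0.2  0.7] [441.   94.7   7.4]
ee_pos: [441.0, 94.8, 7.4]
force: [0.4, 0.2, -0.3]
t25.95 satClosed,satOpen [5, 78] pad 341.0 209.8 47 F [0.3 0.  0.4] [441.   94.8   7.4]
ee_pos: [441.0, 94.8, 7.4]
force: [-1.6, -0.1, -0.4]
t27.00 satClosed,satOpen [5, 78] pad 341.2 209.7 47 F [0.2 0.3 0.8] [441.   94.8   7.4]
```

It held for more than 2 s with the hand off. Now the release, checking the jaw at every stage.

```bash
python3 -m crank '[{"dx":0,"dy":0.01,"dz":0,"yaw":0},{"dx":0,"dy":0,"dz":0.03,"yaw":0},{"dx":0,"dy":0,"dz":0.03,"yaw":0},{"dx":0,"dy":0,"dz":0,"yaw":0}]'|sed -n '2p;4p'
python3 -c "
from h import *;jaw()"
python3 -m crank '[{"dx":-0.002,"dy":-0.02,"dz":0,"yaw":0},{"dx":-0.002,"dy":-0.02,"dz":0,"yaw":0},{"dx":0,"dy":0,"dz":0,"yaw":0}]'|sed -n '2p;4p'
python3 -c "
from h import *;jaw()"
python3 -m crank '[{"dx":0,"dy":0,"dz":-0.01,"yaw":0},{"dx":0,"dy":0,"dz":0,"yaw":0}]'|sed -n '2p;4p'
python3 -c "
from h import *;jaw()"
python3 -m crank '[{"dx":0,"dy":0,"dz":-0.005,"yaw":0},{"dx":0,"dy":0,"dz":0,"yaw":0}]'|sed -n '2p;4p'
python3 -c "
from h import *;jaw()"
```

```text
ee_pos: [442.4, 103.5, 56.7]
force: [-0.2, 0.1, -0.5]
t27.55 satClosed,satOpen [5, 78] pad 341.1 210.0 47 F [-0.1 -0.1  0.4] [441.3 103.2  55.7]
ee_pos: [437.0, 69.4, 54.8]
force: [0.7, -0.4, -0.4]
t27.98 satClosed,satOpen [5, 78] pad 341.0 209.9 44 F [ 0.1 -0.1  0.1] [437.4  69.9  55. ]
ee_pos: [437.1, 70.9, 46.6]
force: [-0.4, 0.4, -0.4]
t28.27 satClosed,satOpen [5, 78] pad 341.0 209.9 46 F [ 0.   0.2 -0.6] [437.4  71.   46.9]
ee_pos: [437.5, 70.9, 43.1]
force: [0.5, -0.3, -0.3]
t28.57 satClosed,satOpen [4, 78] pad 340.8 209.9 44 F [-0.3 -0.4 -0.1] [437.7  70.9  43.2]
```

```bash
python3 -m crank '[{"dx":0,"dy":0,"dz":-0.005,"yaw":0},{"dx":0,"dy":0,"dz":0,"yaw":0}]'|sed -n '2p;4p'
python3 -c "
from h import *;jaw()"
python3 -m crank '[{"dx":0,"dy":0,"dz":-0.004,"yaw":0},{"dx":0,"dy":0,"dz":0,"yaw":0}]'|sed -n '2p;4p'
python3 -c "
from h import *;jaw()"
python3 -m crank '[{"dx":0,"dy":0,"dz":-0.003,"yaw":0},{"dx":0,"dy":0,"dz":0,"yaw":0}]'|sed -n '2p;4p'
python3 -c "
from h import *;jaw()"
```

```text
ee_pos: [437.5, 70.8, 39.1]
force: [-0.7, 0.2, -0.1]
t28.88 satClosed,satOpen [5, 78] pad 341.0 210.0 46 F [-0.3  0.2 -0.5] [437.7  70.8  39.2]
ee_pos: [437.6, 70.8, 35.9]
force: [-0.3, -0.2, -0.1]
t29.18 satClosed,satOpen [5, 78] pad 341.1 210.0 46 F [-0.8 -1.6  0.7] [437.7  70.8  36. ]
ee_pos: [437.6, 70.8, 33.6]
force: [-0.4, -0.4, -0.1]
t29.48 satClosed,satOpen [5, 78] pad 341.0 209.9 46 F [ 0.  -1.  -0.4] [437.7  70.8  33.7]
```

```bash
python3 -m crank '[{"dx":0,"dy":0,"dz":-0.004,"yaw":0},{"dx":0,"dy":0,"dz":0,"yaw":0}]'|sed -n '2p;4p'
python3 -c "
from h import *;jaw()"
python3 -m crank '[{"dx":0,"dy":0,"dz":-0.004,"yaw":0},{"dx":0,"dy":0,"dz":0,"yaw":0}]'|sed -n '2p;4p'
python3 -c "
from h import *;jaw()"
python3 -m crank '[{"dx":0,"dy":0,"dz":-0.004,"yaw":0},{"dx":0,"dy":0,"dz":0,"yaw":0}]'|sed -n '2p;4p'
python3 -c "
from h import *;jaw()"
```

```text
ee_pos: [437.5, 70.8, 30.3]
force: [0.1, 0.3, -0.3]
t29.77 satClosed,satOpen [5, 78] pad 341.0 209.9 44 F [ 0.2 -0.3 -0.6] [437.6  70.8  30.4]
ee_pos: [437.5, 70.7, 27.1]
force: [-0.8, 0.0, -0.5]
t30.07 satClosed,satOpen [5, 78] pad 340.9 209.8 45 F [ 0.8 -0.2 -0.6] [437.6  70.8  27.2]
ee_pos: [437.5, 70.8, 23.9]
force: [0.6, 0.3, -0.5]
t30.38 satClosed,satOpen [5, 79] pad 341.0 209.8 46 F [ 0.3 -0.7 -0.3] [437.7  70.8  24. ]
```

```bash
python3 -m crank '[{"dx":0,"dy":0,"dz":-0.003,"yaw":0},{"dx":0,"dy":0,"dz":0,"yaw":0}]'|sed -n '2p;4p'
python3 -c "
from h import *;jaw()"
python3 -m crank '[{"dx":0,"dy":0,"dz":-0.003,"yaw":0},{"dx":0,"dy":0,"dz":0,"yaw":0}]'|sed -n '2p;4p'
python3 -c "
from h import *;jaw()"
```

```text
ee_pos: [437.6, 70.8, 21.6]
force: [-0.6, 0.2, 1.3]
t30.68 satClosed,satOpen [5, 78] pad 341.0 209.9 44 F [0.2 0.1 0.1] [437.7  70.8  21.7]
ee_pos: [437.9, 70.8, 19.3]
force: [1.1, -0.6, 0.3]
t30.98 satClosed,satOpen [4, 79] pad 341.0 209.8 47 F [-0.5  0.3  0.1] [437.9  70.8  19.4]
```

```bash
python3 -m crank '[{"dx":0,"dy":0,"dz":-0.003,"yaw":0},{"dx":0,"dy":0,"dz":0,"yaw":0}]'|sed -n '2p;4p'
python3 -c "
from h import *;jaw()"
python3 -m crank '[{"dx":0,"dy":0,"dz":-0.002,"yaw":0},{"dx":0,"dy":0,"dz":0,"yaw":0}]'|sed -n '2p;4p'
python3 -c "
from h import *;jaw()"
```

```text
ee_pos: [437.6, 70.8, 16.8]
force: [-0.9, 0.3, -0.2]
t31.27 satClosed,satOpen [79, 8] pad 350.6 213.2 65 F [-1.1  1.  -0.3] [437.6  70.7  16.8]
ee_pos: [437.6, 70.7, 15.2]
force: [-0.3, -0.8, -0.3]
t31.57 satClosed,satOpen [79, 8] pad 350.5 213.2 65 F [-0.   0.5 -0.1] [437.7  70.8  15.2]
```

The press made it snap open; the jaw is back at the fully open reading (350.6 against 350.8). I'll lift clear to the side and check.

```bash
python3 -m crank '[{"dx":0,"dy":0,"dz":0.05,"yaw":0},{"dx":0,"dy":0,"dz":0.06,"yaw":0},{"dx":0,"dy":0.06,"dz":0.06,"yaw":0},{"dx":0,"dy":0.07,"dz":0,"yaw":0},{"dx":0,"dy":0.07,"dz":0,"yaw":0},{"dx":0,"dy":0.07,"dz":0,"yaw":0},{"dx":0,"dy":0,"dz":0,"yaw":0},{"dx":0,"dy":0,"dz":0,"yaw":0}]'|sed -n '2p;4p'
python3 - <<'E'
from h import *
b=cv2.cvtColor(jaw(),cv2.COLOR_RGB2BGR);a=cv2.imread("pics/top0.png")
cv2.imwrite("pics/c8.png",np.hstack([cv2.resize(i[175:350,275:405],None,fx=3,fy=3,interpolation=cv2.INTER_CUBIC) for i in(a,b)]))
E
```

```text
ee_pos: [437.3, 282.5, 147.2]
force: [-0.4, -0.1, -0.0]
t32.62 satClosed,satOpen [79, 7] pad 350.4 213.1 60 F [0.7 0.3 0.1] [437.5 282.  147.3]
```

View pics/c8.png

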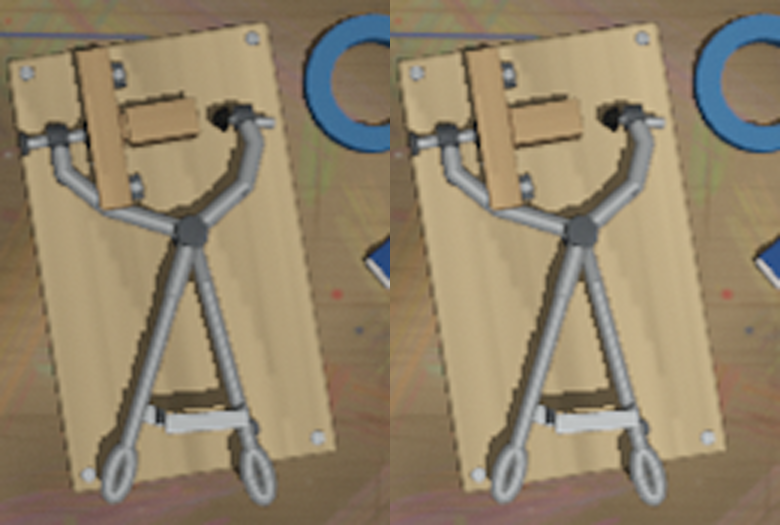

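In the before (left) and after (right) views the handle is back at its original open angle, with the ring at (118,472) and (508,472). The short rail is now flush with the long rail, its end having moved from 200 to 582−390=192. The eraser and tape roll have not moved.

```bash
python3 -c "
from workcell import ticket;print(ticket.job_done())"
```

```text
the job is handed in; nothing more can be done
None
```

The joint is closed and the job is handed in: the clamp held by itself for over 2 s, then sprang fully open, taking two clamping cycles because it released before I had confirmed the first hold; no verdict was returned.

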